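# Pin the sample case shut

## Task

Close the lid of the grey sample case and swing the hasp on its front edge over and down onto the staple until it lies flat against the front. Then lift the retaining pin out of its wooden block and drop it, point down, through the loop of the staple that stands out through the hasp, so that it hangs upright with its collar resting on the loop, and let go of it.

Things in the scene. Friction and masses are not known exactly. Their poses are not given: they have to be found in the camera images.
- case: Grey metal sample case, fixed to the table, 130 deep (x) x 190 wide (y) x 110 mm high without its lid. Origin: centre of its underside; its front faces its own -x (towards the robot), z up. A staple stands out of the middle of the front; the lid is hinged along the upper rear edge.
- case_lid (a joint): Lid angle, rad: 0 closed, grows as it opens (to 1.3); starts at 0.4 to 0.8. A plate 134 deep x 194 wide x 12 mm thick; closed, its top is 122 mm above the case's underside. A stiff hinge (0.6 N m friction) holds it where it is left; pushing its outer face near the front edge with some 5 N closes it.
- lid_hinge (a point): Middle of the lid's hinge axis (along the case's y), at the case's upper rear edge: case x = +65, z = 110 mm. It does not move with the lid. The lid's outer face lies 12 mm from this axis, its front edge 133 mm from it.
- case_hasp (a joint): Hasp angle relative to the lid, rad. With the lid closed: 0 hanging flat down the case's front, 1.57 straight forward, 3.14 straight up, more is folded back over the lid. Range 0 to 4.2, starts at 3.5 to 4.0. Its hinge has friction (0.05 N m): it stays where it is left and must be pushed all the way down.
- hasp_hinge (a point): Middle of the hasp's hinge axis (along the case's y; barrel radius 5 mm) on the lid's front edge; lid closed: case x = -71, z = 116 mm. The hasp is a flat steel strap 60 wide, 73 long from the axis, 4 mm thick; its outer face (forward when down) is 5 mm from the axis. A window 34 wide, 30 to 54 mm from the axis, lets the staple through.
- staple_loop (a point): Centre of the staple's opening, half-way up its bars: a level loop of 6 mm round bar, 27 mm wide outside, standing out 37 mm from the case's front. In front of the lowered hasp it leaves 20 (case x) x 15 mm (case y) free. Case x = -86, z = 80 mm; the bars' upper side is 3 mm above it. Axes as the case's.
- pin_block: Plain wooden block 64 x 64 mm on four short feet, its top 80 mm above the table, fixed, with one upright 13 mm hole through its middle in which the pin stands at the start, collar on the block. Origin: centre of its underside.
- pin_center (a point): Middle of the retaining pin, on its axis; z towards the knob. Steel, 137 mm long, 80 g, standing point down in the block. From below: shank 9 mm thick, 65 long, tapered point; collar 26 mm across, 4 thick (underside 3.5 mm below this point); neck 8 thick, 40 long; round black knob 24 across, 28 high, gripped here (its centre 54.5 mm above this point).
- pin: The retaining pin itself; origin at its point, axes as at point pin_center.
Things that resemble listed ones, but are neither listed nor needed, are in the scene too. There is more than one size of the pin; the job needs the middle-sized.

How it is judged:
By the outcome, as a careful person would: the job done as asked, in the order asked, and still so for the second after the job is handed in, with the robot touching nothing.
It also fails if it takes over 67 s, if anything falls off the work surface, if the arm or the gripper's body presses on something with over 40 N, if the wrist force passes 120 N, or if a joint passes its speed limit or range.

## Robot

A 6-joint arm with a two-finger parallel gripper is mounted at the origin on a cart in front of the work surface, level with it; the furniture and walls round the work are solid. World frame = base frame: x ahead of the robot, y to its left, z up, the work surface at z = 0. Lengths are in mm, angles in rad, forces in N, time in s.
With the tool pointing down it reaches from about 400 to 925 mm from the base axis. Payload 12.5 kg.
Tool frame: the origin (TCP) lies between the finger pads; the fingertips stand 14 mm ahead of it and the grasp point (between the pads) lies 5 mm behind it; x points along the fingers, y is the direction in which the jaws open and shut, and the axes are right-handed (so a half turn about x gives the same grasp; the last joint's range is limited). The gripper opens to 95 mm and grips with 3 to 60 N. Pads are 20 mm wide; open, the fingers measure 119 mm over their backs; the gripper's body (75 mm by 180 mm) begins 59 mm behind the grasp point.
Start: joints at [1.171, 0.491, 1.559, -0, 1.092, -0.106], TCP at [180.977, 598.241, 228.661] pointing down, gripper open.
Joint ranges: [-3.1, 3.1], [-0.84, 2.19], [0.05, 2.79], [-1.13, 4.28], [0.06, 2.93], [-2.69, 2.69]. Speed limits (rad/s): [2.22, 2.22, 2.79, 3.14, 3.14, 3.14].

## Interface

Orientations are given as [roll, pitch, yaw] about the fixed x, y, z axes, in that order (R = Rz(yaw) Ry(pitch) Rx(roll)).
In Python, from cell import env, cams gives the robot as it stands.
- The arm moves only by the tool carry_out, never from a script. Its arguments are lists of equal length, an entry for each row: "grip": the closure, from -1 (fully open) to 1 (shut); "linear": the shift along the tool's x, y, z scaled (see below), a list of three; "turn": the turn about the tool's x scaled (see below). In form: {"grip": [grip, ...], "linear": [[tx, ty, tz], ...], "turn": [turn, ...]}. A call has 1 to 5 rows; each row shifts and turns the commanded pose from where the row before left it, along the tool's axes as they then stand; what a row does not reach is not made up. The controller multiplies each number of a shift by 0.5 m and each number of a turn by 180 degrees. A row lasts 1/10 s, in which the tool goes at most 50 mm and 8.59 degrees, less where a joint would pass 70% of its speed; a pose out of reach is approached as far as the arm can. A call with a number of a shift or a turn outside -1 to 1 is refused whole. A call with a gripper value outside its range is refused whole. The fingers move at their own pace and stop on an object; the grip force is fixed at half the most. Time passes only in rows, so rows that do not move let the fingers close. It gives the time, the measured TCP pose, the force and the opening at its end, in the units of the state.
- env.state(): the state, without advancing time (a new reading comes with each control period).
- cams.read_camera(name): name is "side" or "top"; returns the picture (420x560x3 uint8, blue, green, red); there is no depth.
- cams.camera_info(name): a dict with "fx", "fy", "cx", "cy" (pixels), "view" (4x4, takes a point from world to camera coordinates). Camera axes: x right, y down, z forward; pixel columns grow to the right and rows downward; lengths in mm; the calibration is good to about 2 mm. A picture is of the moment at which its call begins. camera_info takes no time and is no camera call.
- env.job_done(): hands the job in, once; it reports no verdict.
The state is a dict: "t": time; "joints": joint angles; "qvel": joint speeds; "tau": joint torques, N m; "eef_pos": TCP position; "tcp_rot": TCP orientation; "ft_force": force on the tool from outside, world axes, zero at the start; "moment": the same for the moment, N m; "opening": opening from 0.0 (shut) to 1.0 (fully open).
Only numpy, scipy, OpenCV 4.12 (cv2) and the standard library are available. Lean on these libraries where they do the work, as an engineer would, in place of code of your own. Each camera call takes 0.05 s, during which the arm holds its last target. There are 200 camera calls.

## Working session

There is one attempt and no reset: what is moved stays moved. The work goes in short steps, Python scripts to look and compute and a tool call to move; the robot and the scene stay as the last step left them, time stands still between calls to the robot, and variables do not carry over. Pictures are saved under pics/ and viewed, about 8 in all and at most 12, crops included, and the job is handed in when it is done.

Besides the shell and the picture viewer there is one more tool, called after "Request:" in YAML: its name, and indented under it one key for each argument. carry_out: Moves the arm, as the interface text tells. Shifts and turns lie within -1 to 1; 1 stands for 0.5 m of shift or 180 degrees of turn. Its arguments: {"type":"object","properties":{"grip":{"type":"array"},"linear":{"type":"array"},"turn":{"type":"array"}},"required":["grip","linear","turn"]}

```bash
ls; mkdir -p pics; python3 - <<'E'
from cell import env,cams
import cv2,numpy as np
for n in("side","top"):
    im=cams.read_camera(n);cv2.imwrite(f"pics/{n}0.png",im)
    i=cams.camera_info(n);print(n,i["fx"],i["fy"],i["cx"],i["cy"]);print(np.round(i["view"],3).tolist())
s=env.state();print(s)
E
```

```text
pics
side 466.1907021838651 466.1907021838651 272.1653533742173 211.34901656943168
[[-0.935, -0.354, -0.013, 407.992], [-0.223, 0.617, -0.755, 303.691], [0.276, -0.703, -0.656, 649.42], [0.0, 0.0, 0.0, 1.0]]
top 491.10883538848447 491.10883538848447 279.40123833264613 199.4876167986287
[[0.028, -1.0, -0.007, -191.436], [-0.996, -0.028, -0.081, 478.492], [0.08, 0.009, -0.997, 905.593], [0.0, 0.0, 0.0, 1.0]]
{'t': 0.1, 'joints': array([ 1.17139651e+00,  4.91464540e-01,  1.55935991e+00,  1.38894920e-05,
        1.09170206e+00, -1.05550283e-01]), 'qvel': array([-0.0015489 , -0.00349558, -0.00134049, -0.00017406,  0.00045208,
        0.00146861]), 'tau': array([ 3.50026727e-03, -6.13624835e+01, -2.58608401e+01,  6.94504939e-02,
        4.69897001e-02, -2.03290023e-05]), 'eef_pos': array([180.8960816 , 598.0519625 , 228.15161202]), 'tcp_rot': array([-1.68953819,  1.56986239, -1.98339413]), 'ft_force': array([ 0.39363881, -0.20154021,  0.31892169]), 'moment': array([-0.01323578, -0.00556942,  0.01352626]), 'opening': 1.0004300561112152}
```

View pics/side0.png

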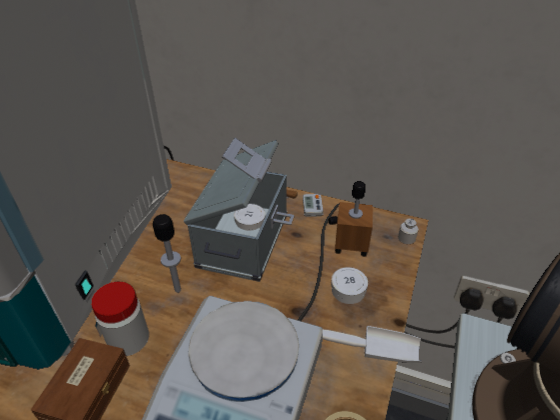

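View pics/top0.png

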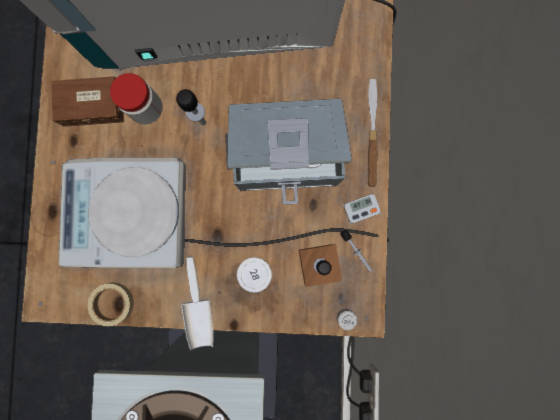

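The side view has the case at the centre (around 240,220), with the lid open and the hasp folded back over it (245,158). The block with its pin is at (355,220). In the top view the staple is at (290,193) and the block pin at (323,267). The large pin (190,105) and small pin (355,250) are decoys. I'll zoom in on both views.

```bash
python3 - <<'E'
import cv2
a=cv2.imread("pics/top0.png")[85:295,215:375];b=cv2.imread("pics/side0.png")[130:290,180:390]
cv2.imwrite("pics/c1.png",cv2.resize(a,None,fx=2.8,fy=2.8,interpolation=2))
cv2.imwrite("pics/c2.png",cv2.resize(b,None,fx=3.6,fy=3.6,interpolation=2))
E
```

```text
(no output)
```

View pics/c1.png

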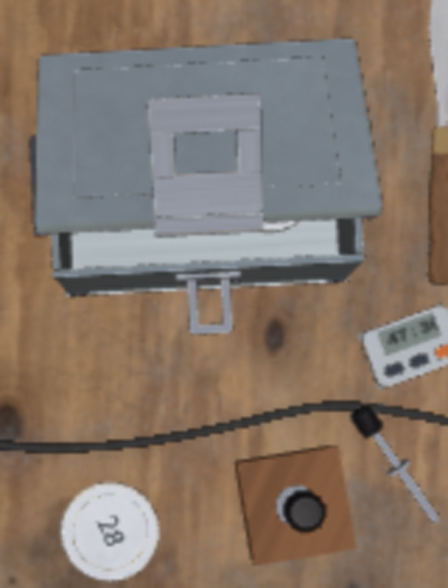

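View pics/c2.png

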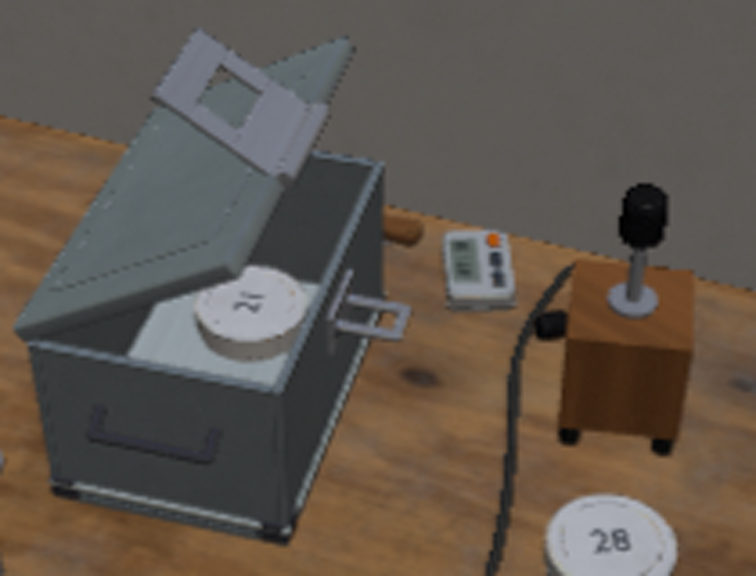

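The crops show the rim corners, staple tip, lid corners, hasp tip and pin clearly, so I'll fit the poses to those points.

```bash
cat > h.py <<'E'
from cell import env,cams
import numpy as np
from scipy.optimize import least_squares
def proj(n,P):
    i=cams.camera_info(n);V=np.array(i["view"]);c=np.asarray(P)@V[:3,:3].T+V[:3,3]
    return np.stack([i["fx"]*c[...,0]/c[...,2]+i["cx"],i["fy"]*c[...,1]/c[...,2]+i["cy"]],-1)
def tri(obs): # {cam:(u,v)}
    f=lambda P:np.concatenate([proj(n,P)-o for n,o in obs.items()])
    r=least_squares(f,[550,-200,80]);return r.x,np.abs(r.fun).max()
def onz(n,uv,z):
    r=least_squares(lambda p:proj(n,np.array([p[0],p[1],z]))-uv,[550,-200]);return r.x
def lidpt(a,d,n,y): return np.array([65-d*np.cos(a)+n*np.sin(a),y,110+d*np.sin(a)+n*np.cos(a)])
def hasppt(a,h,r,o,y): # r along strap, o towards outer face
    return lidpt(a,136+r*np.sin(h)+o*np.cos(h),6-r*np.cos(h)+o*np.sin(h),y)
def world(c,P):
    s,k=np.sin(c[2]),np.cos(c[2]);return np.array([c[0]+k*P[0]-s*P[1],c[1]+s*P[0]+k*P[1],P[2]])
E
python3 - <<'E'
from h import *
T=lambda u,v:np.array([215+u/2.8-.3,85+v/2.8-.3]);S=lambda u,v:np.array([180+u/3.6-.35,130+v/3.6-.35])
A=lambda *p:(lambda q:np.array(p,float))
obs=[("top",T(193,333),A(-102,13.5,80)),("top",T(232,331),A(-102,-13.5,80)),
("side",S(410,303),A(-102,-13.5,80)),("side",S(402,338),A(-102,13.5,80)),
("side",S(279,388),A(-65,95,110)),("side",S(383,163),A(-65,-95,110)),
("top",T(55,272),A(-65,95,110)),("top",T(364,258),A(-65,-95,110)),
("side",S(285,543),A(-65,95,0)),
("top",T(35,232),lambda q:lidpt(q[3],133,12,97)),("top",T(380,213),lambda q:lidpt(q[3],133,12,-97)),
("side",S(240,268),lambda q:lidpt(q[3],133,12,97)),("side",S(352,40),lambda q:lidpt(q[3],133,12,-97)),
("top",T(150,98),lambda q:hasppt(q[3],q[4],73,1,30)),("top",T(262,95),lambda q:hasppt(q[3],q[4],73,1,-30)),
("side",S(155,97),lambda q:hasppt(q[3],q[4],73,1,30)),("side",S(200,30),lambda q:hasppt(q[3],q[4],73,1,-30))]
f=lambda q:np.concatenate([proj(n,world(q,g(q)))-o for n,o,g in obs])
r=least_squares(f,[650,-210,0,.6,3.7],loss="soft_l1");q=r.x
print(np.round(q,3));print(np.round(f(q).reshape(-1,2),1).tolist())
print("knob",tri({"top":T(304,511),"side":S(643,215)}))
print("collar side",onz("side",S(633,298),82),"top",onz("top",T(296,502),82))
b=[T(236,461),T(337,446),T(355,548),T(253,564)];print("block",[onz("top",p,80).round(1).tolist() for p in b],np.mean([onz("top",p,80) for p in b],0))
print("staple",world(q,[-86,0,80]),"hasp hinge",world(q,hasppt(q[3],q[4],0,0,0)),"tip",world(q,hasppt(q[3],q[4],73,1,0)),"lidfront",world(q,lidpt(q[3],133,12,0)))
E
```

```text
[ 573.677 -190.698   -6.202 -169.147  -15.207]
[[-0.3, 0.4], [1.1, 0.3], [-0.2, 1.1], [-1.5, 0.7], [-0.5, 1.4], [-0.5, -0.9], [-0.1, 1.8], [1.2, 0.8], [-0.1, 1.1], [0.5, -1.3], [2.1, -1.3], [-3.0, -0.1], [-1.1, -0.6], [0.0, 3.2], [0.2, 2.1], [0.3, 0.8], [-0.1, 0.7]]
knob (array([ 365.71046362, -253.09072181,  139.65559134]), np.float64(0.3149581525135545))
collar side [ 364.92907233 -256.66996075] top [ 368.42619782 -252.75350623]
block [[392.6, -215.1], [403.7, -277.7], [341.1, -290.0], [329.5, -227.2]] [ 366.7200698  -252.46840453]
staple [ 487.9624212  -197.69711977   80.        ] hasp hinge [ 522.33229659 -194.89053707  180.39947364] tip [ 584.09977901 -189.84671467  218.99141542] lidfront [ 527.82109658 -194.44233146  184.22990264]
```

```bash
cat >> h.py <<'E'
from scipy.spatial.transform import Rotation as Ro
CASE=[573.7,-190.7,0.081]
def plan(casept=None,worldpt=None,yaw=0.081):
    """deltas (units of linear/turn) from the present pose to a TCP target"""
    s=env.state();R=Ro.from_euler("xyz",s["tcp_rot"]).as_matrix();p=s["eef_pos"]
    P=world(CASE,casept) if casept is not None else np.array(worldpt)
    d=R.T@(P-p)
    a=np.arctan2(R[1,1],R[0,1])           # heading of tool y
    e=(yaw+np.pi/2-a+np.pi/2)%np.pi-np.pi/2   # mod half turn
    print("t",round(s["t"],2),"tcp",p.round(1),"F",s["ft_force"].round(1),"open",round(float(s["opening"]),3),"target",P.round(1),"\n mm tool",d.round(1),"lin",(d/500).round(4),"dyaw",round(np.degrees(e),2),"turn(about x)",round(float(-np.degrees(e)/180*np.sign(-R[2,0])),4))
    return R
E
python3 - <<'E'
from h import *
R=plan([-30,62,215]);print(R.round(3),env.state()["joints"])
E
```

```text
t 0.1 tcp [180.9 598.1 228.2] F [ 0.4 -0.2  0.3] open 1.0 target [ 538.8 -131.3  215. ] 
 mm tool [  13.6 -594.4  553.8] lin [ 0.0273 -1.1889  1.1076] dyaw 21.48 turn(about x) -0.1193
[[-0.     0.29   0.957]
 [-0.001  0.957 -0.29 ]
 [-1.    -0.001 -0.   ]] [ 1.17139651e+00  4.91464540e-01  1.55935991e+00  1.38894920e-05
  1.09170206e+00 -1.05550283e-01]
```

Request:
carry_out:
  grip: [0.24,0.24,0.24,0.24,0.24]
  linear:
    - [-0.04,-0.03,0.07]
    - [-0.04,-0.05,0.07]
    - [-0.04,-0.05,0.07]
    - [0,-0.06,0.07]
    - [0,-0.06,0.07]
  turn: [-0.0398,-0.0398,-0.0398,0,0]

```text
t: 0.6
eef_pos: [350.1, 461.4, 289.2]
tcp_rot: [0.786, 1.57, 0.868]
ft_force: [1.1, 0.9, 0.0]
opening: 0.635
```

```bash
python3 -c "
from h import *
plan([-30,62,215])"
```

```text
t 0.6 tcp [350.1 461.4 289.2] F [1.1 0.9 0. ] open 0.635 target [ 538.8 -131.3  215. ] 
 mm tool [  73.9 -606.3  139.5] lin [ 0.1477 -1.2125  0.279 ] dyaw -0.06 turn(about x) 0.0003
```

Request:
carry_out:
  grip: [0.24,0.24,0.24,0.24,0.24]
  linear:
    - [0,-0.095,0.022]
    - [0,-0.095,0.022]
    - [0,-0.095,0.022]
    - [0,-0.095,0.022]
    - [0,-0.095,0.022]
  turn: [0,0,0,0,0]

```text
t: 1.1
eef_pos: [423.1, 228.5, 288.5]
tcp_rot: [-3.073, 1.571, -2.992]
ft_force: [0.9, 0.1, -0.7]
opening: 0.382
```

Request:
carry_out:
  grip: [0.24,0.24,0.24,0.24,0.24]
  linear:
    - [0,-0.095,0.022]
    - [0,-0.095,0.022]
    - [0,-0.095,0.022]
    - [0,-0.095,0.022]
    - [0,-0.095,0.022]
  turn: [0,0,0,0,0]

```text
t: 1.6
eef_pos: [497.3, -3.9, 288.6]
tcp_rot: [1.741, 1.571, 1.822]
ft_force: [0.8, 0.9, -0.0]
opening: 0.379
```

Request:
carry_out:
  grip: [0.24,0.24,0.24,0.24,0.24]
  linear:
    - [0,-0.09,0.02]
    - [0,-0.09,0.02]
    - [0,-0.06,0.02]
    - [0,-0.02,0]
    - [0,0,0]
  turn: [0,0,0,0,0]

```text
t: 2.1
eef_pos: [537.4, -129.9, 288.0]
tcp_rot: [2.623, 1.57, 2.703]
ft_force: [0.2, -0.5, 0.3]
opening: 0.379
```

```bash
python3 -c "
from h import *
plan([-30,62,195])"
```

```text
t 2.1 tcp [ 537.4 -129.9  288. ] F [ 0.2 -0.5  0.3] open 0.379 target [ 538.8 -131.3  195. ] 
 mm tool [93.  -1.6  1.4] lin [ 0.186  -0.0032  0.0028] dyaw 0.08 turn(about x) -0.0005
```

Request:
carry_out:
  grip: [0.24,0.24,0.24,0.24,0.24]
  linear:
    - [0.08,0,0]
    - [0.08,0,0]
    - [0.02,0,0]
    - [0.02,0,0]
    - [0.02,0,0]
  turn: [0,0,0,0,0]

```text
t: 2.6
eef_pos: [538.2, -128.6, 179.6]
tcp_rot: [-0.392, 1.569, -0.31]
ft_force: [-1.8, 0.1, 4.4]
opening: 0.381
```

Request:
carry_out:
  grip: [0.24,0.24,0.24,0.24,0.24]
  linear:
    - [0.02,0,0]
    - [0.02,0,0]
    - [0.02,0,0]
    - [0.01,0,0]
    - [0.004,0,0]
  turn: [0,0,0,0,0]

```text
t: 3.1
eef_pos: [537.4, -129.0, 140.9]
tcp_rot: [2.635, 1.57, 2.716]
ft_force: [-2.1, -0.3, 2.7]
opening: 0.382
```

Request:
carry_out:
  grip: [0.24,0.24,0.24,0.24,0.24]
  linear:
    - [0.004,0,0]
    - [0.004,0,0]
    - [0.004,0,0]
    - [0.004,0,0]
    - [0,0,0]
  turn: [0,0,0,0,0]

```text
t: 3.6
eef_pos: [537.8, -129.0, 136.0]
tcp_rot: [-0.437, 1.569, -0.356]
ft_force: [-10.2, 2.0, 29.1]
opening: 0.382
```

Request:
carry_out:
  grip: [0.24,0.24,0.24,0.24,0.24]
  linear:
    - [-0.06,0,0]
    - [0,0,0.09]
    - [0,-0.06,0.01]
    - [0,-0.064,0]
    - [0,0,0]
  turn: [0,0,0,0,0]

```text
t: 4.1
eef_pos: [593.2, -189.6, 163.3]
tcp_rot: [-0.621, 1.569, -0.542]
ft_force: [-0.1, 0.1, -0.5]
opening: 0.377
```

```bash
python3 -c "
from h import *
import cv2
plan([20,0,166])
b=cams.read_camera('side')[130:290,180:390];a=cams.read_camera('top')[85:245,200:410]
cv2.imwrite('pics/d.png',cv2.resize(np.vstack([a,b]),None,fx=1.85,fy=1.85,interpolation=2))"
```

```text
t 4.1 tcp [ 593.2 -189.6  163.3] F [-0.1  0.1 -0.5] open 0.377 target [ 593.6 -189.1  166. ] 
 mm tool [-2.7  0.5  0.5] lin [-0.0054  0.001   0.001 ] dyaw 0.1 turn(about x) -0.0006
```

View pics/d.png

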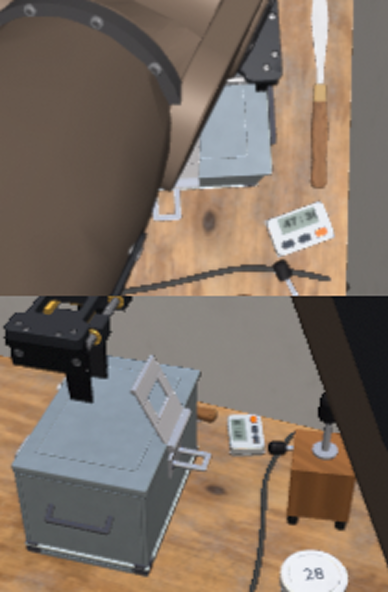

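The lid is shut. The side crop (lower half) shows the hasp leaning back at about (160,400) and the fingers behind it at (83,385). The arm hides the top view. I'll sweep the hasp over.

Request:
carry_out:
  grip: [0.24,0.24,0.24,0.24,0.24]
  linear:
    - [0,0,-0.06]
    - [0,0,-0.05]
    - [0,0,-0.05]
    - [0,0,-0.04]
    - [0,0,-0.04]
  turn: [0,0,0,0,0]

```text
t: 4.7
eef_pos: [472.2, -195.6, 163.9]
tcp_rot: [-0.226, 1.57, -0.144]
ft_force: [0.2, -0.5, 0.7]
opening: 0.378
```

Request:
carry_out:
  grip: [0.24,0.24,0.24,0.24,0.24]
  linear:
    - [0.02,0,-0.02]
    - [0.02,0,-0.01]
    - [0.02,0,0]
    - [0.02,0,0]
    - [0,0,0]
  turn: [0,0,0,0,0]

```text
t: 5.2
eef_pos: [457.9, -197.3, 122.1]
tcp_rot: [2.454, 1.569, 2.535]
ft_force: [0.1, -0.2, -0.2]
opening: 0.383
```

```bash
python3 -c "
from h import *
import cv2
plan([-115,0,74])
b=cams.read_camera('side')[130:290,180:390]
cv2.imwrite('pics/e.png',cv2.resize(b,None,fx=2.5,fy=2.5,interpolation=2))"
```

```text
t 5.2 tcp [ 457.9 -197.3  122.1] F [ 0.1 -0.2 -0.2] open 0.383 target [ 459.1 -200.    74. ] 
 mm tool [48.1 -2.9  1. ] lin [ 0.0962 -0.0057  0.002 ] dyaw -0.04 turn(about x) 0.0002
```

View pics/e.png

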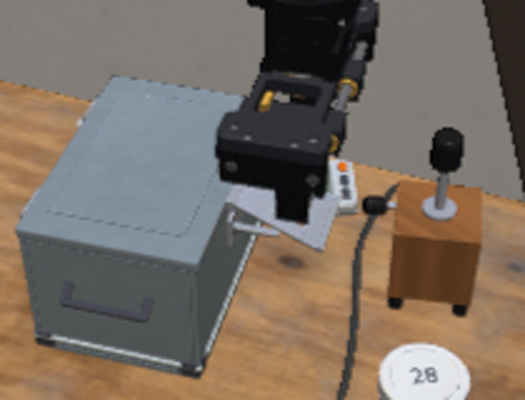

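The hasp is now just below horizontal at (280,215), with the fingers on top of it at (292,205). I'll continue down and then press in.

Request:
carry_out:
  grip: [0.24,0.24,0.24,0.24,0.24]
  linear:
    - [0.02,-0.0055,0]
    - [0.025,0,0]
    - [0.025,0,0]
    - [0.025,0,0]
    - [0,0,0.01]
  turn: [0,0,0,0,0]

```text
t: 5.75
eef_pos: [462.5, -199.8, 74.6]
tcp_rot: [2.509, 1.568, 2.59]
ft_force: [-1.0, -0.2, -0.5]
opening: 0.378
```

Request:
carry_out:
  grip: [0.24,0.24,0.24,0.24,0.24]
  linear:
    - [0,0,0.016]
    - [0,0,0.016]
    - [0,0,0.008]
    - [0,0,0.004]
    - [0,0,0]
  turn: [0,0,0,0,0]

```text
t: 6.25
eef_pos: [485.4, -198.3, 76.4]
tcp_rot: [-0.498, 1.57, -0.417]
ft_force: [0.1, -0.2, 0.1]
opening: 0.376
```

```bash
python3 -c "
from h import *
plan([-86,0,74])"
```

```text
t 6.25 tcp [ 485.4 -198.3   76.4] F [ 0.1 -0.2  0.1] open 0.376 target [ 488.  -197.7   74. ] 
 mm tool [2.4 0.4 2.6] lin [0.0048 0.0008 0.0053] dyaw -0.03 turn(about x) 0.0002
```

Request:
carry_out:
  grip: [0.24,0.24,0.24,0.24,0.24]
  linear:
    - [0,0,0.004]
    - [0,0,0.004]
    - [0,0,0.002]
    - [0,0,0.002]
    - [0,0,0]
  turn: [0,0,0,0,0]

```text
t: 6.75
eef_pos: [485.6, -197.9, 76.2]
tcp_rot: [2.834, 1.56, 2.915]
ft_force: [-39.0, -14.4, 18.6]
opening: 0.38
```

Request:
carry_out:
  grip: [0.24,0.24,0.24,0.24]
  linear:
    - [0,0,-0.012]
    - [0,0,-0.06]
    - [0,0,-0.08]
    - [0,0,0]
  turn: [0,0,0,0]

```text
t: 7.15
eef_pos: [411.8, -203.3, 76.2]
tcp_rot: [2.424, 1.568, 2.504]
ft_force: [1.1, 0.3, -0.6]
opening: 0.381
```

```bash
python3 -c "
from h import *
import cv2
plan([-160,0,74])
b=cams.read_camera('side');cv2.imwrite('pics/side2.png',b);t=cams.read_camera('top');cv2.imwrite('pics/top2.png',t)
b=cv2.resize(b[160:260,220:320],None,fx=4,fy=4,interpolation=2);t=cv2.resize(t[140:240,240:340],None,fx=4,fy=4,interpolation=2)
cv2.imwrite('pics/f.png',np.hstack([b,t]))"
```

```text
t 7.15 tcp [ 411.8 -203.3   76.2] F [ 1.1  0.3 -0.6] open 0.381 target [ 414.2 -203.6   74. ] 
 mm tool [ 2.2 -0.6  2.4] lin [ 0.0044 -0.0011  0.0047] dyaw 0.07 turn(about x) -0.0004
```

View pics/f.png

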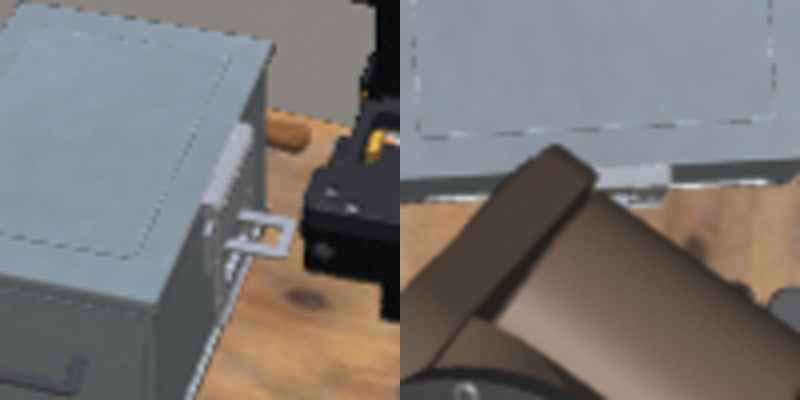

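The hasp lies flat at (230,220) in the left half of the picture, and the staple loop stands out through the window at (265,235). Next is the pin.

Request:
carry_out:
  grip: [-1,-1,-1,-1,-1]
  linear:
    - [-0.08,0,0]
    - [-0.09,0,0]
    - [-0.08,0,0]
    - [0,-0.05,-0.04]
    - [0,-0.045,-0.06]
  turn: [0,0,0,0,0]

```text
t: 7.75
eef_pos: [371.1, -256.4, 202.7]
tcp_rot: [-0.781, 1.566, -0.696]
ft_force: [-0.1, 0.1, -0.5]
opening: 0.744
```

```bash
python3 -c "
from h import *
plan(None,[366.3,-252.8,133])"
```

```text
t 7.75 tcp [ 371.1 -256.4  202.7] F [-0.1  0.1 -0.5] open 0.744 target [ 366.3 -252.8  133. ] 
 mm tool [69.7  4.3 -4.7] lin [ 0.1394  0.0085 -0.0094] dyaw -0.19 turn(about x) 0.0011
```

Request:
carry_out:
  grip: [-1,-1,-1]
  linear:
    - [0,0.006,0]
    - [0.02,0,0]
    - [0,0,0]
  turn: [0,0,0]

```text
t: 8.05
eef_pos: [369.6, -251.8, 190.0]
tcp_rot: [2.124, 1.57, 2.206]
ft_force: [0.5, -0.1, 0.3]
opening: 0.978
```

```bash
python3 -c "
from h import *
plan(None,[366.3,-252.8,133])"
```

```text
t 8.05 tcp [ 369.6 -251.8  190. ] F [ 0.5 -0.1  0.3] open 0.978 target [ 366.3 -252.8  133. ] 
 mm tool [57.  -0.8 -3.3] lin [ 0.114  -0.0016 -0.0066] dyaw -0.05 turn(about x) 0.0003
```

Request:
carry_out:
  grip: [-1,-1,-1,-1,1]
  linear:
    - [0,-0.0015,-0.0065]
    - [0.05,0,0]
    - [0.05,0,0]
    - [0.014,0,0]
    - [0,0,0]
  turn: [0,0,0,0,0]

```text
t: 8.55
eef_pos: [366.0, -253.0, 133.6]
tcp_rot: [2.255, 1.569, 2.337]
ft_force: [0.4, 0.2, 0.3]
opening: 0.958
```

Request:
carry_out:
  grip: [1,1,1,1,1]
  linear:
    - [0,0,0]
    - [0,0,0]
    - [0,0,0]
    - [0,0,0]
    - [0,0,0]
  turn: [0,0,0,0,0]

```text
t: 9.05
eef_pos: [366.0, -253.4, 134.4]
tcp_rot: [-0.664, 1.57, -0.583]
ft_force: [-0.2, -0.5, 0.0]
opening: 0.551
```

Request:
carry_out:
  grip: [1,1]
  linear:
    - [0,0,0]
    - [0,0,0]
  turn: [0,0]

```text
t: 9.25
eef_pos: [365.9, -253.4, 134.1]
tcp_rot: [0.898, 1.571, 0.979]
ft_force: [-1.0, 0.7, 0.2]
opening: 0.381
```

Request:
carry_out:
  grip: [1,1,1,1,1]
  linear:
    - [0,0,0]
    - [0,0,0]
    - [0,0,0]
    - [0,0,0]
    - [0,0,0]
  turn: [0,0,0,0,0]

```text
t: 9.75
eef_pos: [365.9, -253.4, 134.1]
tcp_rot: [1.777, 1.571, 1.858]
ft_force: [0.3, 0.5, -0.5]
opening: 0.241
```

Request:
carry_out:
  grip: [1,1,1,1,1]
  linear:
    - [-0.02,0,0]
    - [-0.05,0,0]
    - [-0.06,0,0]
    - [-0.06,0,0]
    - [-0.02,0,0]
  turn: [0,0,0,0,0]

```text
t: 10.25
eef_pos: [366.4, -253.8, 242.1]
tcp_rot: [-0.816, 1.567, -0.735]
ft_force: [-0.7, 0.3, -1.6]
opening: 0.243
```

```bash
python3 -c "
from h import *
plan([-90,0,239])"
```

```text
t 10.25 tcp [ 366.4 -253.8  242.1] F [-0.7  0.3 -1.6] open 0.243 target [ 484. -198.  239.] 
 mm tool [  3.4  46.1 121.7] lin [0.0067 0.0922 0.2434] dyaw -0.02 turn(about x) 0.0001
```

Request:
carry_out:
  grip: [1,1,1,1,1]
  linear:
    - [0,0.03,0.07]
    - [0,0.03,0.08]
    - [0,0.032,0.07]
    - [0,0,0.024]
    - [0.02,0,0]
  turn: [0,0,0,0,0]

```text
t: 10.75
eef_pos: [485.0, -197.4, 229.0]
tcp_rot: [-0.575, 1.569, -0.492]
ft_force: [-0.3, 0.1, -1.4]
opening: 0.247
```

Request:
carry_out:
  grip: [1,1]
  linear:
    - [0.02,0,0]
    - [0,0,0]
  turn: [0,0]

```text
t: 10.95
eef_pos: [482.1, -197.8, 217.3]
tcp_rot: [2.555, 1.567, 2.636]
ft_force: [0.5, 0.3, -0.1]
opening: 0.246
```

```bash
python3 -c "
from h import *
import cv2
plan([-90,0,214])
b=cams.read_camera('side');cv2.imwrite('pics/side3.png',b);t=cams.read_camera('top');cv2.imwrite('pics/top3.png',t)
p=cv2.imread('pics/side2.png')
k=lambda b:cv2.resize(b[165:255,245:320],None,fx=5,fy=5,interpolation=2)
cv2.imwrite('pics/g.png',np.hstack([k(b),k(p)]))"
```

```text
t 10.95 tcp [ 482.1 -197.8  217.3] F [ 0.5  0.3 -0.1] open 0.246 target [ 484. -198.  214.] 
 mm tool [ 3.2 -0.4  1.9] lin [ 0.0065 -0.0008  0.0038] dyaw 0.04 turn(about x) -0.0002
```

View pics/g.png

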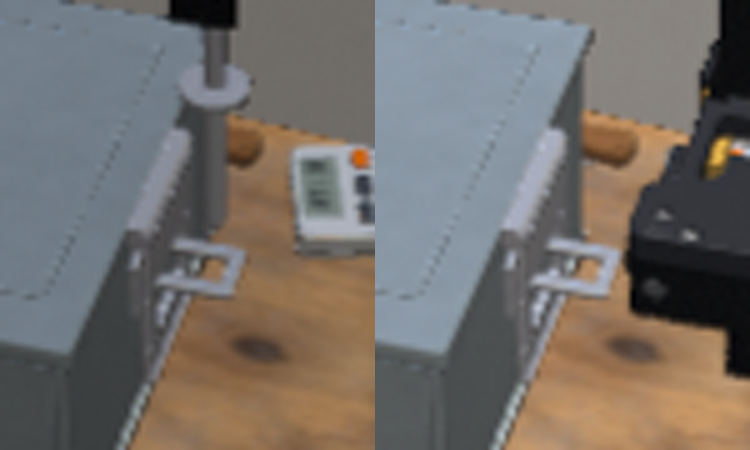

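The pin hangs in the left panel with its collar at (216,88) and its point at about (214,232). The loop's front corners are at (245,248) and (238,298). I'll compute the pin's position relative to the loop.

```bash
python3 - <<'E'
from h import *
g=lambda u,v:np.array([245+u/5-.4,165+v/5-.4])
c,s=np.cos(.081),np.sin(.081);B=np.array([[c,s],[-s,c]])
cs=lambda w:(B@(np.array(w)-CASE[:2])).round(1)
for nm,p,z in [("pt",g(214,233),98.2),("collar",g(216,88),165.2),("outR",g(245,248),80),("outL",g(238,298),80),("inR",g(224,262),80),("inL",g(219,283),80),("barR mid front",g(209,246),80),("barL",g(195,287),80)]:
    w=onz("side",p,z);print(nm,w.round(1),"case",cs(w))
print("tcp case",cs([482.1,-197.8]))
for P in [(-102,-13.5,80),(-102,13.5,80),(-90,0,80),(-92,0,98.2)]:
    print(P,((proj("side",world(CASE,P))+.4-[245,165])*5).round(0))
E
python3 - <<'E'
import cv2
b=cv2.imread('pics/side3.png',0)[205:228,275:296];print(b)
E
```

```text
pt [ 480.4 -198.8] case [-93.7  -0.5]
collar [ 480.2 -198.8] case [-93.8  -0.5]
outR [ 473.3 -214.5] case [-102.   -15.6]
outL [ 466.8 -187.2] case [-106.3   12.1]
inR [ 478.2 -204.3] case [-96.3  -5.8]
inL [ 476.1 -192.6] case [-97.5   6. ]
barR mid front [ 486.5 -210.9] case [-88.6 -13.1]
barL [ 483.7 -187.5] case [-89.5  10.5]
tcp case [-91.9   0.3]
(-102, -13.5, 80) [244. 252.]
(-102, 13.5, 80) [226. 298.]
(-90, 0, 80) [204. 269.]
(-92, 0, 98.2) [209. 233.]
[[141 137 119  91  64  73  72  69  66  61  61  70  81  86  85  94 111 110
  109 106 105]
 [141 128 102  80  75  72  72  73  67  61  62  70  81  85  85  93 109 110
  111 111 113]
 [137 123  99  68  73  71  80  87  68  62  61  70  81  86  85  94 110 109
  110 113 116]
 [128 107  89  75  73  71  74  78  67  61  60  69  81  85  86  98 115 115
  115 115 115]
 [124  95  71  73  73  72  71  71  67  62  62  69  78  84  92 105 112 114
  114 115 113]
 [120 111  75  74  72  74  77  71  68  62  65  70  72  76  93 107 108 109
  109 110 110]
 [ 98  85  74  73  73  78  82  73  66  61  61  79  99  95 107 106 105 106
  108 109 109]
 [ 82  65  
[... 713 characters left out ...]
3 143 143 140 128 113 108 103 113 118 120 119 126 142 143 129
  104 120 120]
 [ 82 114 137 140 141 140 142 143 143 144 143 135 132 128 135 143 134 112
  118 117 118]
 [ 77  82  76  94 105 114 127 134 138 140 139 141 143 144 143 145 134 108
  114 115 118]
 [ 70  64  88 123 111  76  76  91  84  95 111 124 132 138 141 142 133 117
  116 116 117]
 [ 72  69  99 147 127  73 103 128  91  94  94  85  84  89  91  93  97 110
  110 112 112]
 [ 72  88 124 134  90  80 110 122  94 106 107 108 109 109 107 104 106 108
  108 109 108]
 [ 74 112 160 133  66  96 120 103 101 101 101 102 104 107 107 106 107 109
  109 110 108]
 [ 76 106 139 102  80 114 130  93 100 100 100 100 102 105 107 106 107 106
  107 108 107]]
```

Request:
carry_out:
  grip: [1,1,1,1,1]
  linear:
    - [0,-0.0014,0.004]
    - [0,0,0]
    - [0.016,0,0]
    - [0.016,0,0]
    - [0.016,0,0]
  turn: [0,0,0,0,0]

```text
t: 11.55
eef_pos: [485.7, -198.0, 194.2]
tcp_rot: [2.302, 1.57, 2.384]
ft_force: [-0.3, 0.8, -0.9]
opening: 0.246
```

Request:
carry_out:
  grip: [1,1]
  linear:
    - [0.006,0,0]
    - [0,0,0]
  turn: [0,0]

```text
t: 11.75
eef_pos: [485.7, -198.0, 191.4]
tcp_rot: [2.476, 1.57, 2.557]
ft_force: [0.6, 0.6, -1.3]
opening: 0.247
```

```bash
python3 -c "
from h import *
import cv2
plan([-90,-0.5,140])
b=cams.read_camera('side');cv2.imwrite('pics/side4.png',b)
cv2.imwrite('pics/i.png',cv2.resize(b[170:245,250:310],None,fx=8,fy=8,interpolation=2))"
```

```text
t 11.75 tcp [ 485.7 -198.   191.4] F [ 0.6  0.6 -1.3] open 0.247 target [ 484.  -198.5  140. ] 
 mm tool [51.4 -0.4 -1.6] lin [ 0.1028 -0.0007 -0.0032] dyaw -0.02 turn(about x) 0.0001
```

View pics/i.png

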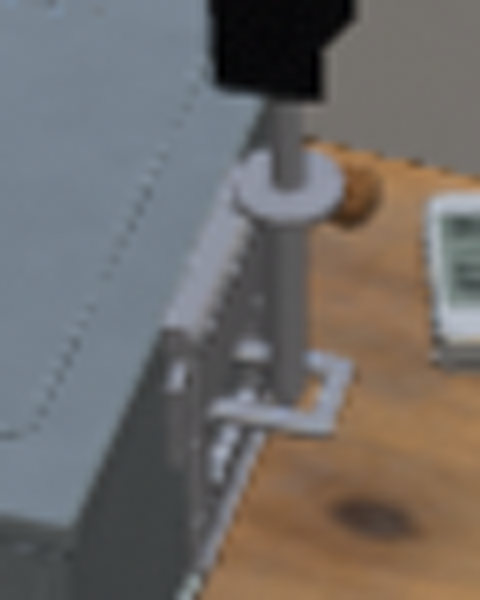

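The point is inside the loop: the shank passes behind the near bar at (290,385) and in front of the far bar. I'll nudge 1 mm forward and lower, watching the force.

Request:
carry_out:
  grip: [1,1,1,1,1]
  linear:
    - [0,-0.0006,-0.002]
    - [0,0,0]
    - [0.016,0,0]
    - [0.016,0,0]
    - [0.012,0,0]
  turn: [0,0,0,0,0]

```text
t: 12.3
eef_pos: [484.6, -198.4, 169.1]
tcp_rot: [2.467, 1.57, 2.548]
ft_force: [0.3, 0.2, -0.6]
opening: 0.245
```

Request:
carry_out:
  grip: [1,1,1]
  linear:
    - [0.016,0,0]
    - [0.012,0,0]
    - [0,0,0]
  turn: [0,0,0]

```text
t: 12.6
eef_pos: [484.6, -198.4, 155.1]
tcp_rot: [2.476, 1.569, 2.557]
ft_force: [-0.8, -0.3, -0.6]
opening: 0.244
```

Request:
carry_out:
  grip: [1,1,1,1]
  linear:
    - [0.014,0,0]
    - [0.012,0,0]
    - [0.005,0,0]
    - [0,0,0]
  turn: [0,0,0,0]

```text
t: 13.0
eef_pos: [484.8, -198.5, 140.2]
tcp_rot: [2.317, 1.57, 2.398]
ft_force: [-0.1, 0.4, -0.7]
opening: 0.243
```

Request:
carry_out:
  grip: [1,1,1]
  linear:
    - [0.002,0,0]
    - [0,0,0]
    - [0,0,0]
  turn: [0,0,0]

```text
t: 13.3
eef_pos: [484.9, -198.6, 139.7]
tcp_rot: [-0.2, 1.571, -0.119]
ft_force: [-1.0, 0.0, -1.0]
opening: 0.244
```

Request:
carry_out:
  grip: [1,1,1,1,1]
  linear:
    - [0.003,0,0]
    - [0,0,0]
    - [0.002,0,0]
    - [0,0,0]
    - [0,0,0]
  turn: [0,0,0,0,0]

```text
t: 13.8
eef_pos: [484.9, -198.5, 137.1]
tcp_rot: [0.991, 1.571, 1.073]
ft_force: [-0.0, 0.4, -1.1]
opening: 0.244
```

```bash
python3 -c "
from h import *
import cv2
plan([-89,-0.5,137])
b=cams.read_camera('side')
cv2.imwrite('pics/j.png',cv2.resize(b[170:245,250:310],None,fx=8,fy=8,interpolation=2))"
```

```text
t 13.8 tcp [ 484.9 -198.5  137.1] F [-0.   0.4 -1.1] open 0.244 target [ 485.  -198.4  137. ] 
 mm tool [0.1 0.1 0.2] lin [0.0002 0.0003 0.0003] dyaw -0.02 turn(about x) 0.0001
```

View pics/j.png

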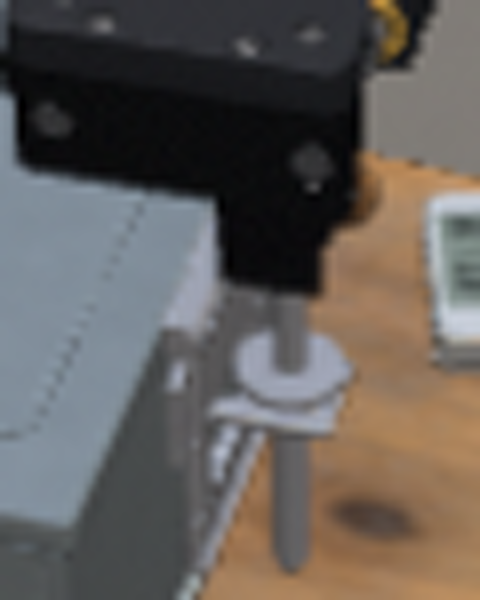

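The collar (293,370) sits just above the loop bar (270,410), and the shank hangs vertically below. I'll lower the last bit and release.

Request:
carry_out:
  grip: [1,1,1,1,1]
  linear:
    - [0.002,0,0]
    - [0,0,0]
    - [0.001,0,0]
    - [0,0,0]
    - [0,0,0]
  turn: [0,0,0,0,0]

```text
t: 14.35
eef_pos: [485.4, -198.7, 136.6]
tcp_rot: [-0.49, 1.569, -0.409]
ft_force: [-1.3, 1.3, 11.2]
opening: 0.244
```

Contact at 11 N, so the collar is seated. Releasing.

Request:
carry_out:
  grip: [1,-1,-1,-1,-1]
  linear:
    - [-0.002,0,0]
    - [0,0,0]
    - [0,0,0]
    - [0,0,0]
    - [0,0,0]
  turn: [0,0,0,0,0]

```text
t: 14.85
eef_pos: [484.9, -198.5, 136.5]
tcp_rot: [1.967, 1.571, 2.049]
ft_force: [0.3, -0.4, -0.4]
opening: 0.523
```

Request:
carry_out:
  grip: [-1,-1,-1,-1,-1]
  linear:
    - [0,0,0]
    - [0,0,0]
    - [0,0,0]
    - [-0.02,0,0]
    - [-0.04,0,0]
  turn: [0,0,0,0,0]

```text
t: 15.35
eef_pos: [484.4, -198.3, 166.5]
tcp_rot: [2.509, 1.568, 2.59]
ft_force: [-0.8, 0.3, 0.1]
opening: 0.944
```

Request:
carry_out:
  grip: [-1,-1,-1,-1,-1]
  linear:
    - [-0.08,0,0]
    - [-0.08,0,0]
    - [0,0.09,0]
    - [0,0.09,0]
    - [0,0.09,0]
  turn: [0,0,0,0,0]

```text
t: 15.85
eef_pos: [473.5, -62.8, 247.7]
tcp_rot: [-0.237, 1.569, -0.157]
ft_force: [1.1, -0.4, 0.4]
opening: 0.997
```

Request:
carry_out:
  grip: [-1,-1,-1,-1,-1]
  linear:
    - [0,0.09,0]
    - [0,0.09,0]
    - [0,0.09,0]
    - [0,0,0]
    - [0,0,0]
  turn: [0,0,0,0,0]

```text
t: 16.35
eef_pos: [462.8, 71.2, 247.3]
tcp_rot: [-0.187, 1.57, -0.104]
ft_force: [0.1, -0.0, 0.1]
opening: 1.003
```

```bash
python3 -c "
from h import *
import cv2
plan([-89,-0.5,137])
b=cams.read_camera('side');t=cams.read_camera('top')
k=lambda b:cv2.resize(b,None,fx=4,fy=4,interpolation=2)
cv2.imwrite('pics/k.png',np.hstack([k(b[140:260,215:315]),k(t[110:230,240:340])]))"
```

```text
t 16.35 tcp [462.8  71.2 247.3] F [ 0.1 -0.   0.1] open 1.003 target [ 485.  -198.4  137. ] 
 mm tool [ 110.3 -270.5   -0.6] lin [ 0.2206 -0.5411 -0.0011] dyaw -0.17 turn(about x) 0.0009
```

View pics/k.png

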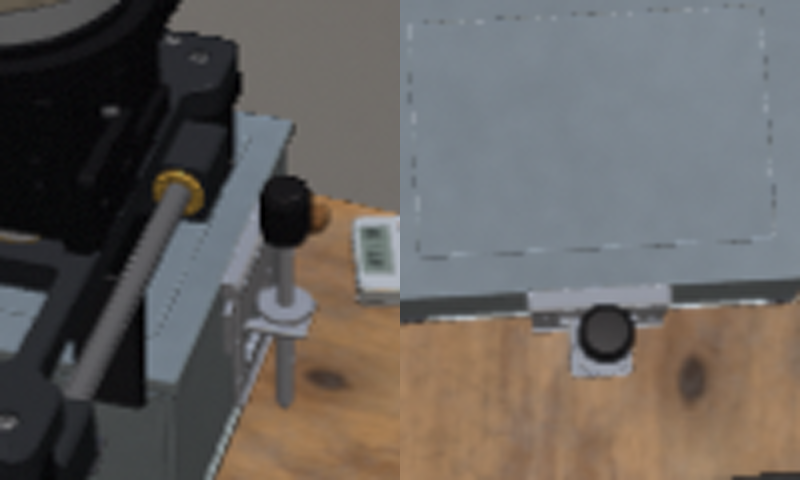

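The pin stands upright in the loop in both views: knob at (287,210) and collar on the loop at (285,305) on the left, knob at (607,332) in the top view. The lid is shut, the hasp is flat, and the gripper is clear. I'm handing the job in.

```bash
python3 -c "
from cell import env
print(env.job_done())"
```

```text
the job is handed in; nothing more can be done
None
```

The job is done and handed in at about 16.4 s, well under the 67 s limit. I closed the lid, swung the hasp over the staple and pressed it flat. Then I lifted the middle-sized pin out of its block, lowered it through the staple loop and let go.

**Final state:** The last pictures from both cameras show the lid shut, the hasp flat against the front and the pin hanging upright with its collar on the loop. The open gripper was about 270 mm away, and the wrist force read close to zero.

**Forces:** Wrist readings peaked at about 45 N, when the fingers pressed the hasp flat; 39 N of that was straight into the case front. That press stopped about 2 mm earlier than my pose estimate predicted. The next picture showed the hasp flat, so I put the gap down to calibration error or finger thickness. Seating the collar took about 11 N.

**Disagreement:** The side camera and the arm's own position reading differed by about 2 mm on where the pin was. I set the insertion by comparing pin and loop in the same picture. The pin went in without touching until the collar seated.

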